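# Snap the loose control knob back onto the cooker

## Task

One control knob has come off the small electric cooker and was put away in the low capsule drawer. Pull the drawer out to its stop and leave it out, take the knob from among the coffee capsules and press it, hollow side down, onto the cooker's bare stud until it clicks; keep pressing after the click until it sits fully home on its collar. Finish while still pressing the knob firmly down (do not let go or back off), and leave the pot, mug and shaker where they are.

Things in the scene. Friction and masses are not known exactly. Their poses are not given: they have to be found in the camera images.
- unit_drawer0 (a joint): how far the capsule drawer is pulled out (m): 0 closed, 0.1336 at its stop; starts 0 to 0.015. It slides out along the -x axis of unit_front, with 1 N of friction and light damping. The drawer is open on top, 155 mm deep (x) and 258 mm wide (y) inside, its floor 22 mm above the counter, its walls standing 41 mm (front panel 50 mm) above that floor
- unit_front (a point): middle of the front top edge of the case of the low wooden drawer unit, which is 200 mm deep, 300 mm wide, 85 mm high, fixed, and faces the robot. Axes are the unit's: -x points out of the drawer front, y along the front, z up. The drawer's front panel is 15 mm thick and lies in front of this edge when closed
- unit_drawer0_handle (a point): middle of the drawer's steel bar handle: a horizontal round bar 11 mm thick and 120 mm long along its y axis, 35 mm in front of the drawer front, 47 mm above the counter (38 mm below the unit's top); axes as for unit_front
- knob: loose control knob: plain aluminium, twelve-sided, straight sides 40 mm across flats, 28 mm high, about 60 g. Origin at the centre of its underside, z up. Starts upright on the drawer floor in one of three places 80 mm apart across the drawer (capsules in the other two), about 62 mm behind the drawer's front wall
- knob_top (a point): centre of the knob's flat closed top, 28 mm above its underside, with a thin dark pointer line. The bore in the underside has a lip 16 mm across, 3 mm deep, then is 21 mm wide, closed 23 mm up
- pod1: coffee capsule, bare aluminium, a cone 34 mm across at the bottom widening to a thin 47 mm rim on top, 28 mm high, in the drawer; origin at the centre of its underside
- pod2: a second, identical coffee capsule in the drawer
- cooker: small electric single-plate cooker, 300 (x) x 280 (y) mm, fixed, its steel top 65 mm above the counter; origin at the centre of its underside. The control strip is along its robot-side (-x) edge, with two control positions at x = -105 mm, y = +70 and -70 mm: one has the bare stud, the other a fitted knob (either way round)
- stud: the bare upright steel stud on the cooker's control strip: 13 mm thick with a conical tip 30 mm above its origin. Origin on its axis at the level of the cooker's top (65 mm above the counter), z up. Fully home, the knob's underside is 8 mm above this origin. Any turn of the knob about the stud is fine
- catch (a point): point on the stud's axis 16.3 mm above its origin, level with the centres of four sprung steel balls of 10 mm that stand out to 19.6 mm across. Pushing the knob's lip over them takes about 8 to 10 N, from where the knob's underside is 20 mm above the stud's origin; the resistance then falls away with a click, as the underside comes down from about 16 to 11 mm
- collar: grey plastic collar round the foot of the stud, 30 mm across and 8 mm high, fixed, a rigid seat: the knob is fully home when its underside is pressed onto it. Origin at the same point as the stud's
- fitted: the other control knob, already in place and looking like the loose one (40 mm across, top 36 mm above the cooker's top), fixed; origin on its axis at the level of the cooker's top
- pot: open steel pot without a lid, 150 mm across plus two side handles along its y axis, 55 mm high, standing on the cooker's hot plate behind the control strip; origin under its centre; to be left alone
- shaker: glass shaker with a steel cap, 40 mm across, 75 mm high, on the counter near the robot; origin under its centre; to be left alone
- mug: white mug, 80 mm across, 90 mm high, on the counter left of the drawer unit; to be left alone

How it is judged:
On the way, in this order (a step that is already met when the one before it is completed fails the run):
1. the drawer is pulled out to its stop (0.129 m or more) (value of joint unit_drawer0 above 0.129 m), for 0.1 s.
2. the knob has clicked over the balls of the stud (horizontal distance between knob and stud below 0.0035 m and z of knob in the frame of stud below 0.0115 m and angle between knob's own z axis and vertical below 0.15 rad), for 0.05 s.
At the end, for the whole second after the job is handed in: the knob sits upright on the stud (within 3 mm of its axis, 7 degrees), its underside within 1.5 mm of the collar, and the robot is still pressing it onto the collar with more than 4 N, its fingers on the knob, through the last second; the drawer is still out by more than 100 mm (horizontal distance between knob and stud below 0.003 m and z of knob in the frame of stud below 0.0095 m and angle between knob's own z axis and vertical below 0.12 rad and contact force between knob and collar above 4 N and contact force between the fingers and knob above 2 N and value of joint unit_drawer0 above 0.1 m); the arm keeps its last pose, push and grip.
It fails at once if the pot is pushed more than 30 mm (distance of pot from where it was at the start of the episode above 0.03 m).
It fails at once if the shaker is pushed more than 30 mm (distance of shaker from where it was at the start of the episode above 0.03 m).
It fails at once if the mug is pushed more than 30 mm (distance of mug from where it was at the start of the episode above 0.03 m).
It also fails if it takes over 61 s, if anything falls off the work surface, if the arm or the gripper's body presses on something with over 40 N, if the wrist force passes 120 N, or if a joint passes its speed limit or range.

## Robot

A 6-joint arm with a two-finger parallel gripper is mounted at the origin on the work surface. World frame = base frame: x ahead of the robot, y to its left, z up, the work surface at z = 0. Lengths are in m, angles in rad, forces in N, time in s.
With the tool pointing down it reaches from about 0.325 to 0.9 m from the base axis. Payload 6.1 kg.
Tool frame: the origin (TCP) lies midway between the tips of the shut fingers; the grasp point (between the pads) lies 19 mm behind it; z points along the fingers, y is the line along which they close (so a half turn about z gives the same grasp; the last joint's range is limited). The gripper opens to 85 mm and grips with 20 to 120 N. Pads are 22 mm wide; open, the fingers measure 114 mm over their backs; the gripper's body (76 mm by 85 mm) begins 54 mm behind the grasp point. The pads swing forward as they close: fully open they stand 13 mm farther back than shut.
Start: joints at [-1.462, 0.22, 1.526, -0, 1.395, -0.126], TCP at [0.145, -0.608, 0.231] pointing down, gripper open.
Joint ranges: [-2.98, 2.98], [-0.91, 2.08], [0.09, 2.57], [-1.24, 4.39], [0.2, 2.65], [-2.68, 2.68]. Speed limits (rad/s): [2.57, 2.57, 3.01, 3.14, 3.14, 3.14].

## Interface

Orientations are given as [roll, pitch, yaw] about the fixed x, y, z axes, in that order (R = Rz(yaw) Ry(pitch) Rx(roll)).
In Python, from plant import movep, move_l, set_joints, gripper_to, hold, inverse_kinematics, observe, get_image, get_calibration, Unreachable, job_done gives the robot as it stands. Calls block until the motion is done:
- movep(position, orientation): joint-space move of the TCP to a pose.
- move_l(position, feed=0.15, rotation=None, max_force=None): straight line of the TCP; rotation=None keeps the orientation; feed is the mean speed in m/s. With max_force (N) it stops when the force on the tool has changed by that much, and returns True; else False.
- set_joints(angles): joint-space move.
- gripper_to(opening, f_grip=None): finger opening in m; f_grip is the grip in N (None keeps the last); returns when the fingers have stopped.
- hold(seconds).
- inverse_kinematics(position, orientation): joint angles nearest the present ones, or None.
- observe(): the state.
- get_image(name): name is "scene" or "side" or "wrist"; returns (picture, depth): 480x640x3 uint8, red, green, blue; 480x640 float32, m along the optical axis (not along the pixel's ray), 0 where there is no reading.
- get_calibration(name): a dict with "intrinsics" (3x3 intrinsics, pixels), "world_from_camera" (4x4, takes a point from camera to world coordinates). Camera axes: x right, y down, z forward; pixel columns grow to the right and rows downward; lengths in m; the calibration is good to about 2 mm. A picture is of the moment at which its call begins: read the wrist's pose just before it. get_calibration takes no time and is no camera call; for the wrist camera it gives the pose at the moment of the call.
A pose or a line that the arm cannot do raises Unreachable and nothing moves.
- job_done(): hands the job in; it is judged then, once.
The state is a dict: "time_s": time; "q": joint angles; "joint_velocities": joint speeds; "joint_torque": joint torques, N m; "eef_pos": TCP position; "tcp_rot": TCP orientation; "ft_force": force on the tool from outside, world axes, zero at the start; "torque": the same for the moment, N m; "opening": finger opening in m; "grasp_force": force on a finger pad.
Only numpy, scipy, OpenCV 4.12 (cv2) and the standard library are available. Lean on these libraries where they do the work, as an engineer would, in place of code of your own. Each camera call takes 0.05 s, during which the arm holds its last target. There are 200 camera calls.

## Working session

There is one attempt and no reset: what is moved stays moved. The work goes in short steps, each a Python script; the robot and the scene stay as the last script left them, time stands still between calls to the robot, and variables do not carry over. Pictures are saved under pics/ and viewed, at most 10 in all, crops included, and the job is handed in when it is done.

```bash
mkdir -p pics; ls; cat > h.py <<'E'
import numpy as np, cv2
from plant import *
def snap(name,f=None):
    c=get_calibration(name); im,d=get_image(name)
    if f: cv2.imwrite('pics/'+f,cv2.cvtColor(im,cv2.COLOR_RGB2BGR))
    K=np.array(c['intrinsics']);T=np.array(c['world_from_camera'])
    v,u=np.mgrid[:480,:640]
    P=np.stack([(u-K[0,2])/K[0,0]*d,(v-K[1,2])/K[1,1]*d,d],-1)@T[:3,:3].T+T[:3,3]
    P[d==0]=np.nan
    return im,d,P,K,T
E
python3 - <<'E'
from h import *
for n in ['scene','side']:
    im,d,P,K,T=snap(n,n+'0.png'); np.save(n+'P.npy',P); print(n,T.round(3).tolist(),K[0,0])
print(observe())
E
```

```text
pics
scene [[-0.751, 0.403, -0.523, 1.322], [0.66, 0.485, -0.573, 0.917], [0.023, -0.776, -0.63, 0.997], [0.0, 0.0, 0.0, 1.0]] 537.9890477871133
side [[0.962, -0.19, 0.199, 0.324], [-0.274, -0.619, 0.736, -0.816], [-0.017, -0.762, -0.647, 0.893], [0.0, 0.0, 0.0, 1.0]] 452.9303369195845
{'time_s': 0.1, 'q': array([-1.46212580e+00,  2.21162058e-01,  1.52753383e+00, -4.85698371e-07,
        1.39472811e+00, -1.26087913e-01]), 'joint_velocities': array([-5.62889048e-04, -2.11451468e-03, -2.89866784e-03, -8.59089988e-04,
       -5.37896373e-06, -1.07013938e-03]), 'joint_torque': array([ 1.01512433e-03, -4.98244143e+01, -3.90547156e+01, -1.41004034e-04,
        5.65882452e-03,  6.25866377e-06]), 'eef_pos': array([ 0.145321  , -0.60728287,  0.23027984]), 'tcp_rot': array([-3.13977578e+00, -2.29825438e-04,  2.34758319e-01]), 'ft_force': array([0.49824684, 0.19504151, 0.50398218]), 'torque': array([-0.03268569,  0.06478255,  0.00413286]), 'grasp_force': 0.0, 'opening': 0.08544665000307192}
```

View pics/scene0.png

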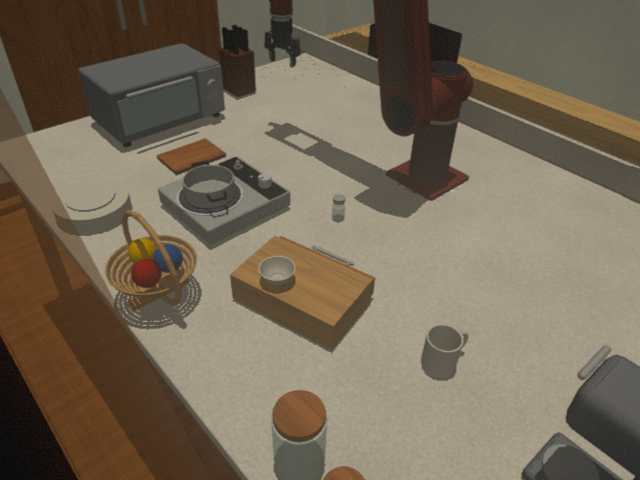

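View pics/side0.png

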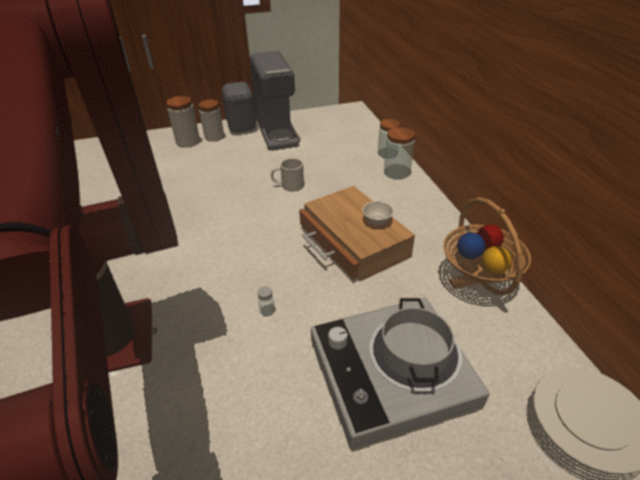

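The side view shows the drawer unit (355,230), its handle (318,249), the shaker (265,300), the fitted knob (338,338) and the bare stud (360,397). In the scene view the unit is at (300,285). A bowl stands on the unit. Next I measure these from depth.

```bash
python3 - <<'E'
from h import *
def rect(p): 
    r=cv2.minAreaRect((p[:,:2]*1000).astype(np.float32)); return r, cv2.boxPoints(r).round(0).tolist()
S=np.load('sideP.npy');C=np.load('sceneP.npy')
def near(P,uv): return P[uv[1],uv[0]].round(3)
for uv in [(355,210),(318,249),(310,238),(328,260),(265,293),(338,331),(360,392),(395,440),(292,163),(460,400)]: print('side',uv,near(S,uv))
for uv in [(330,280),(333,255),(265,179),(237,163),(339,198),(228,230)]: print('scene',uv,near(C,uv))
for n,P,box in [('side',S,(300,187,415,275)),('scene',C,(230,235,376,345))]:
    q=P[box[1]:box[3],box[0]:box[2]].reshape(-1,3); m=abs(q[:,2]-.085)<.006; print(n,'unit',rect(q[m]),np.median(q[m],0))
    m=(q[:,2]>.03)&(q[:,2]<.06);
for n,P,box in [('side',S,(310,300,487,440)),('scene',C,(158,155,292,245))]:
    q=P[box[1]:box[3],box[0]:box[2]].reshape(-1,3); m=abs(q[:,2]-.065)<.005; print(n,'cooker',rect(q[m]))
# handle pixels side
q=S[228:270,300:336]; print((q[::3,::3,2]*1000).round())
q=S[380:408,348:374]; print((q[::2,::2,2]*1000).round())
E
```

```text
side (355, 210) [0.716 0.215 0.085]
side (318, 249) [0.57  0.112 0.053]
side (310, 238) [0.576 0.226 0.   ]
side (328, 260) [0.599 0.111 0.003]
side (265, 293) [ 0.394 -0.031  0.073]
side (338, 331) [ 0.524 -0.218  0.102]
side (360, 392) [ 0.522 -0.366  0.093]
side (395, 440) [ 0.575 -0.435  0.001]
side (292, 163) [0.603 0.564 0.07 ]
side (460, 400) [ 0.714 -0.423  0.064]
scene (330, 280) [0.658 0.232 0.087]
scene (333, 255) [0.56  0.137 0.049]
scene (265, 179) [ 0.521 -0.216  0.098]
scene (237, 163) [ 0.525 -0.36   0.088]
scene (339, 198) [ 0.393 -0.021  0.076]
scene (228, 230) [ 0.706 -0.148  0.035]
side unit (((707.1538696289062, 172.65765380859375), (190.45077514648438, 305.17291259765625), 16.042709350585938), [[573.0, 293.0], [658.0, -0.0], [841.0, 52.0], [757.0, 346.0]]) [0.69658745 0.14234101 0.08468819]
scene unit (((703.0303344726562, 176.1215057373047), (191.57200622558594, 304.9734191894531), 15.737713813781738), [[569.0, 297.0], [652.0, 3.0], [837.0, 55.0], [754.0, 349.0]]) [0.70057065 0.20659328 0.08578287]
side cooker (((627.1077270507812, -293.31683349609375), (300.02
[... 1098 characters left out ...]
4. 65. 67. 67. 64. 67. 64. 66. 64. 64.]
 [69. 65. 67. 65. 67. 67. 67. 67. 66. 67. 65. 66. 62.]
 [66. 65. 65. 65. 65. 64. 68. 65. 67. 67. 67. 68. 63.]
 [65. 63. 66. 64. 65. 65. 65. 67. 64. 66. 67. 65. 65.]
 [66. 66. 67. 66. 68. 69. 97. 95. 65. 65. 62. 68. 67.]
 [66. 67. 64. 67. 73. 89. 93. 93. 91. 63. 65. 66. 68.]
 [66. 67. 65. 75. 83. 85. 91. 88. 86. 71. 65. 64. 65.]
 [67. 70. 68. 74. 76. nan 85. 86. 76. 72. 65. 68. 65.]
 [66. 66. 62. 74. 73. 72. 82. 83. 74. 72. 65. 65. 63.]
 [65. 68. 67. 70. 74. 75. 75. 73. 74. 71. 64. 63. 65.]
 [65. 65. 65. 67. 68. 69. 73. 72. 72. 68. 65. 64. 66.]
 [64. 65. 67. 64. 66. 65. 69. 66. 67. 66. 67. 64. 67.]
 [64. 63. 66. 66. 66. 63. 67. 66. 66. 67. 66. 63. 67.]]
```

```bash
python3 - <<'E'
from h import *
S=np.load('sideP.npy');C=np.load('sceneP.npy')
a=np.radians(15.9);X=np.array([np.cos(a),np.sin(a)]);Y=np.array([-X[1],X[0]])
o=np.array([.6125,.148])
for n,P,b in [('side',S,(298,225,340,275)),('scene',C,(305,235,360,272))]:
    q=P[b[1]:b[3],b[0]:b[2]].reshape(-1,3);q=q[np.isfinite(q[:,0])]
    ux=(q[:,:2]-o)@X;uy=(q[:,:2]-o)@Y
    m=(q[:,2]>.038)&(q[:,2]<.058)&(ux<-.03)&(ux>-.09)
    k=abs(uy)<.055
    print(n,m.sum(),'ux',np.median(ux[m&k]),'uy rng',np.percentile(uy[m],[1,99]),'slope',np.polyfit(uy[m],ux[m],1),'z',np.percentile(q[m,2],[5,50,95]))
    print('handle ctr',o+np.median(ux[m&k])*X+np.mean(np.percentile(uy[m],[1,99]))*Y)
E
```

```text
side 155 ux -0.05178374333466931 uy rng [-0.06385723  0.05917605] slope [-0.00140939 -0.05012699] z [0.04531787 0.05027705 0.05385712]
handle ctr [0.56333866 0.13156232]
scene 186 ux -0.050214013288722756 uy rng [-0.0567592   0.06597876] slope [-0.00151041 -0.05047788] z [0.04502848 0.05123906 0.05534721]
handle ctr [0.56294422 0.13867683]
```

```bash
python3 - <<'E'
from h import *
a=np.radians(15.8);X=np.array([np.cos(a),np.sin(a),0]);yaw=a+np.pi/2
h=np.array([.5635,.135,0])
gripper_to(.030,40)
movep(h+[0,0,.2],[np.pi,0,yaw])
print(observe()['eef_pos'])
print(move_l(h+[0,0,.032],feed=.15,max_force=8), observe()['eef_pos'],observe()['ft_force'])
gripper_to(.0,40)
s=observe();print(s['opening'],s['grasp_force'],s['eef_pos'],s['time_s'])
if s['opening']>.006:
    print(move_l(s['eef_pos']-.138*X,feed=.08,max_force=30)); s=observe();print(s['eef_pos'],s['ft_force'],s['time_s'],np.dot(s['eef_pos']-h,X))
E
```

```text
[0.56375323 0.13423686 0.20002659]
False [0.56436564 0.13509281 0.03300518] [ 0.69906955 -1.54408141  0.29951972]
0.009601941619037215 39.16192352771759 [0.56429491 0.13505958 0.03306552] 5.2417
True
[0.43984991 0.09993618 0.03306735] [ 2.72687825  1.18397342 -2.11071877] 6.7417 -0.1285255241487723
```

```bash
python3 - <<'E'
from h import *
a=np.radians(15.8);X=np.array([np.cos(a),np.sin(a),0]);yaw=a+np.pi/2
s=observe();print(s['eef_pos'],s['ft_force'])
print(move_l(s['eef_pos']-.008*X,feed=.02,max_force=20));s=observe();print(s['eef_pos'],s['ft_force'])
hold(.3);s=observe();print(s['eef_pos'],s['ft_force'])
gripper_to(.030); s=observe()
print(s['eef_pos'],s['ft_force'])
np.save('hout.npy',s['eef_pos'])
move_l(s['eef_pos']+[0,0,.25],feed=.25)
move_l(s['eef_pos']+[0,0,.25]+.10*X,feed=.25)
hold(.2)
w=snap('wrist','w1.png');np.save('w1P.npy',w[2]);print(w[4].round(3),w[3][0,0])
d=snap('side','side1.png');np.save('side1P.npy',d[2]);print(observe()['time_s'])
E
```

```text
[0.43984991 0.09993618 0.03306735] [ 2.72687825  1.18397342 -2.11071877]
True
[0.43996143 0.09993905 0.03307697] [ 1.76266002  0.82562685 -0.93026748]
[0.43994948 0.09994578 0.03309176] [ 3.0614773   0.24453859 -2.12413098]
[0.44002948 0.09997874 0.03331877] [-0.60030773 -0.85263596  0.64377553]
[[ 0.963  0.255  0.089  0.514]
 [ 0.269 -0.926 -0.264  0.196]
 [ 0.015  0.278 -0.961  0.426]
 [ 0.     0.     0.     1.   ]] 364.4243335981759
9.65
```

View pics/w1.png

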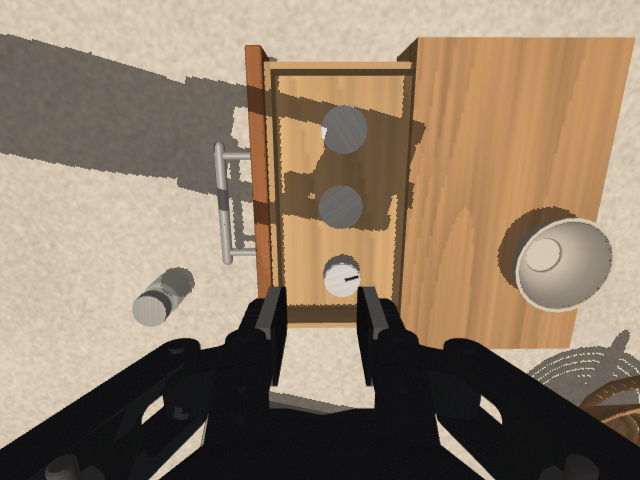

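```bash
python3 - <<'E'
from h import *
P=np.load('w1P.npy')
a=np.radians(15.8);X=np.array([np.cos(a),np.sin(a)]);Y=np.array([-X[1],X[0]]);o=np.array([.6125,.148])
im=cv2.imread('pics/w1.png')
U=np.stack([(P[...,:2]-o)@X,(P[...,:2]-o)@Y,P[...,2]],-1)*1000
for r in (150,175,235): print(r,[(c,*U[r,c].round().astype(int)) for c in list(range(242,282,4))+list(range(396,430,3))])
q=P[255:300,318:368]; m=abs(q[...,2]-.05)<.006
k=q[m]; c,rr=cv2.minEnclosingCircle((k[:,:2]*1000).astype(np.float32)); print(m.sum(),c,rr,np.median(k,0),k.mean(0),'unit',(k.mean(0)[:2]-o)@X,(k.mean(0)[:2]-o)@Y)
r=cv2.minAreaRect((k[:,:2]*1000).astype(np.float32));print(r)
S=np.load('side1P.npy')
u=(S[...,:2]-o)@X;v=(S[...,:2]-o)@Y
for nm,Q in (('side',S),('wrist',P)):
    u=(Q[...,:2]-o)@X;v=(Q[...,:2]-o)@Y
    t=(abs(Q[...,2]-.072)<.003)&(u<-.1)&(u>-.2)&(abs(v)<.1); e=(abs(Q[...,2]-.085)<.004)&(abs(v)<.08)&(u<.03)&(u>-.04)
    print(nm,'panel top u',np.percentile(u[t],[3,97]),'case edge',np.percentile(u[e],2))
E
```

```text
150 [(242, np.int64(-165), np.int64(57), np.int64(2)), (246, np.int64(-161), np.int64(56), np.int64(0)), (250, np.int64(-143), np.int64(59), np.int64(72)), (254, np.int64(-139), np.int64(59), np.int64(73)), (258, np.int64(-136), np.int64(59), np.int64(73)), (262, np.int64(-132), np.int64(59), np.int64(73)), (266, np.int64(-129), np.int64(59), np.int64(70)), (270, np.int64(-126), np.int64(59), np.int64(64)), (274, np.int64(-123), np.int64(58), np.int64(54)), (278, np.int64(-122), np.int64(57), np.int64(22)), (396, np.int64(5), np.int64(57), np.int64(22)), (399, np.int64(8), np.int64(57), np.int64(24)), (402, np.int64(11), np.int64(57), np.int64(23)), (405, np.int64(15), np.int64(57), np.int64(22)), (408, np.int64(5), np.int64(59), np.int64(75)), (411, np.int64(5), np.int64(59), np.int64(85)), (414, np.int64(8), np.int64(59), np.int64(84)), (417, np.int64(11), np.int64(59), np.int64(85)), (420, np.int64(14), np.int64(59), np.int64(85)), (423, np.int64(16), np.int64(59), np.int64(87)), (426, np.int64(19), np.int64(59), np.int64(85)), (429, np.int64(22), np.int64(59), np.int64(85))]
175 
[... 1943 characters left out ...]
21), np.int64(85)), (417, np.int64(16), np.int64(-21), np.int64(85)), (420, np.int64(19), np.int64(-21), np.int64(85)), (423, np.int64(22), np.int64(-21), np.int64(85)), (426, np.int64(25), np.int64(-21), np.int64(85)), (429, np.int64(28), np.int64(-21), np.int64(86))]
1001 (583.0217895507812, 53.97666549682617) 20.741077423095703 [0.58252456 0.0555704  0.05003501] [0.58263216 0.0553     0.04986104] unit -0.053979757285574484 -0.08106518784482701
((583.468994140625, 54.69069290161133), (40.25617599487305, 39.393333435058594), 14.515602111816406)
side panel top u [-0.14355773 -0.12890848] case edge 0.004367686530069742
wrist panel top u [-0.14322943 -0.12909703] case edge 0.004647476027872511
```

The picture shows the knob with its pointer at (342,280) and the two capsules at (345,130) and (341,207). The drawer is out 133 mm by depth. Next I look at the stud from the same relative viewpoint so the bias cancels, using the placing yaw.

```bash
python3 - <<'E'
from h import *
yaw=np.radians(15.8)+np.pi/2
s=observe();t=s['eef_pos'];print(t,s['opening'])
k=np.array([.5828,.0548,.05]); d=t-k
c,sn=np.cos(-yaw),np.sin(-yaw); d2=np.array([c*d[0]-sn*d[1],sn*d[0]+c*d[1],d[2]])
st=np.array([.523,-.364,.095])
print(d,d2,st+d2)
movep(st+d2,[np.pi,0,0]); hold(.3)
w=snap('wrist','w2.png');P=w[2];np.save('w2P.npy',P);np.save('w2T.npy',w[4]);print(observe()['eef_pos'],observe()['time_s'])
q=P.reshape(-1,3);near=np.hypot(*(q[:,:2]-st[:2]).T)<.03
for lo,hi in ((.0695,.0765),(.08,.1)):
    m=near&(q[:,2]>lo)&(q[:,2]<hi);p=q[m];print(lo,m.sum(),p.mean(0),cv2.minEnclosingCircle((p[:,:2]*1000).astype(np.float32)))
f=(np.hypot(*(q[:,:2]-[.522,-.217]).T)<.035)&(abs(q[:,2]-.101)<.006);p=q[f];
if len(p): print('fitted',p.mean(0),cv2.minEnclosingCircle((p[:,:2]*1000).astype(np.float32)),cv2.minAreaRect((p[:,:2]*1000).astype(np.float32)))
e=abs(q[:,2]-.065)<.005;print('cooker',cv2.minAreaRect((q[e][:,:2]*1000).astype(np.float32)))
pm=(q[:,2]>.1)&(q[:,0]>.56)&(q[:,0]<.75)&(q[:,1]<-.18)&(q[:,1]>-.42);print('pot',q[pm].min(0),np.percentile(q[pm],99,axis=0))
E
```

```text
[0.53573805 0.12708064 0.28359574] 0.030051895192000043
[-0.04706195  0.07228064  0.23359574] [0.08236377 0.02560326 0.23359574] [ 0.60536377 -0.33839674  0.32859574]
[ 0.60557918 -0.33783839  0.32871228] 11.725
0.0695 294 [ 0.52636831 -0.36130941  0.0729716 ] ((523.2045288085938, -361.791259765625), 15.121956825256348)
0.08 187 [ 0.52563041 -0.36156233  0.08847701] ((523.5646362304688, -361.9064025878906), 9.389811515808105)
fitted [ 0.52149209 -0.22302883  0.10075703] ((520.240478515625, -222.11309814453125), 20.64423942565918) ((520.519287109375, -222.21026611328125), (39.992210388183594, 39.230628967285156), 89.32942199707031)
cooker ((603.0017700195312, -196.1427001953125), (348.9826354980469, 528.4175415039062), 14.27344036102295)
pot [ 0.5925375  -0.39870669  0.10000766] [ 0.74009419 -0.20317737  0.42687378]
```

View pics/w2.png

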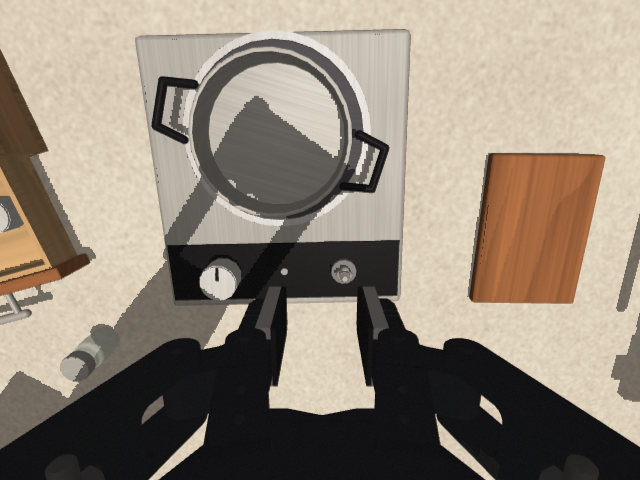

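The wrist view shows the stud at (343,271) and the fitted knob at (217,277). By depth they are 140 mm apart, as they should be. Now I grasp the knob.

```bash
python3 - <<'E'
from h import *
yaw=np.radians(15.8)+np.pi/2
k=np.array([.5831,.0543,0])
gripper_to(.065,60)
movep(k+[0,0,.2],[np.pi,0,yaw])
print(move_l(k+[0,0,.0225],feed=.12,max_force=8));s=observe();print(s['eef_pos'],s['ft_force'])
gripper_to(0,60);s=observe();print(s['opening'],s['grasp_force'],s['eef_pos'],s['ft_force'])
np.save('grasp.npy',np.r_[s['eef_pos'],s['tcp_rot']])
print(move_l(s['eef_pos']+[0,0,.2],feed=.2));hold(.2)
s=observe();print(s['opening'],s['eef_pos'],s['tcp_rot'],s['ft_force'],s['time_s'])
w=snap('wrist','w3.png');np.save('w3P.npy',w[2])
snap('side','side3.png');snap('scene','scene3.png')
E
```

```text
True
[0.58166895 0.05433985 0.03367804] [-3.72360729 -0.07420109  7.34433914]
0.0383219537570308 59.902010299265385 [0.58157651 0.05441662 0.0332958 ] [-0.52814145  0.35011502  4.78668634]
False
0.03901689284840591 [0.58090878 0.05444509 0.23181126] [-3.13484317e+00 -2.30634452e-03  1.84644572e+00] [ 0.26433315 -0.3586156  -1.08164683] 16.6583
```

View pics/w3.png

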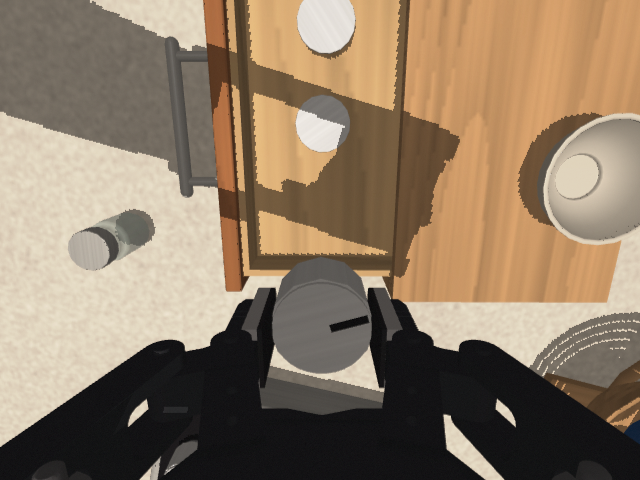

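The knob is held between the pads, centred near (322,325), with the pointer visible and the drawer still out. The grip is about 11 mm higher than planned, so I check its tilt and centre.

```bash
python3 - <<'E'
from h import *
P=np.load('w3P.npy');s=observe();t=s['eef_pos'];c=np.cos(s['tcp_rot'][2]);n=np.sin(s['tcp_rot'][2])
q=P[285:375,270:375].reshape(-1,3)-t
l=np.c_[c*q[:,0]+n*q[:,1],-n*q[:,0]+c*q[:,1],q[:,2]]  # tool x, -tool y, z
for r in range(240,380,10): print(r,((P[r,322]-t)*1000).round(1))
m=np.isfinite(l[:,0])&(np.hypot(l[:,0],l[:,1])<.026)&(abs(l[:,2]-.017)<.008);k=l[m]
A=np.c_[k[:,:2],np.ones(len(k))];f=np.linalg.lstsq(A,k[:,2],rcond=None)[0]
r=k[:,2]-A@f;print(m.sum(),f,r.std());k=k[abs(r)<.003];print(cv2.minEnclosingCircle((k[:,:2]*1000).astype(np.float32)),k.mean(0),cv2.minAreaRect((k[:,:2]*1000).astype(np.float32)))
E
```

```text
240 [   6.9  -28.2 -210.4]
250 [   9.8  -38.4 -210.5]
260 [-5.2 18.9 -8.2]
270 [-5.2 18.9  4. ]
280 [-4.9 18.3 13. ]
290 [-4.2 15.6 16.1]
300 [-3.2 12.2 17.2]
310 [-2.   7.8 16.2]
320 [-0.8  3.8 16.4]
330 [ 0.4 -0.8 15.5]
340 [ 1.6 -5.  15.5]
350 [ 2.7 -8.9 16.2]
360 [  3.9 -12.9  16.6]
370 [  5.2 -17.6  16.2]
7969 [-0.02057866 -0.00506772  0.01581033] 0.0013514217214240184
((1.8959263563156128, -0.14480844140052795), 22.653690338134766) [ 4.38907666e-04 -3.87105343e-05  1.57752222e-02] ((-0.9135780334472656, -0.4192066192626953), (39.09006118774414, 40.0408821105957), 1.1397255659103394)
```

The knob sits level and is centred within 1 mm, with its underside about 11.5 mm below the TCP. Now I place it.

```bash
python3 - <<'E'
from h import *
p=np.array([.5234,-.3618])
gripper_to(0,90)
movep([*p,.2],[np.pi,0,0])
move_l([*p,.114],feed=.1);hold(.2)
e=p-observe()['eef_pos'][:2];print('err',e)
move_l([*(p+e),.112],feed=.05);hold(.2);f0=observe();print(f0['eef_pos'],f0['tcp_rot'],f0['ft_force'],f0['opening'])
w=snap('wrist');snap('side','side4.png')
print(move_l([*(p+e),.099],feed=.02,max_force=6));s=observe();print(s['eef_pos'],s['ft_force'],s['opening'],s['time_s'])
E
python3 -c "
import cv2;i=cv2.imread('pics/side4.png')[300:460,280:480];cv2.imwrite('pics/side4c.png',cv2.resize(i,(800,600)))"
```

```text
err [-0.0004307   0.00037017]
[ 0.52297947 -0.36143362  0.11200491] [-3.14157505e+00 -2.10948757e-05  9.89269101e-06] [ 0.62187729 -0.6020807   0.26732774] 0.03755194106202379
False
[ 0.52357892 -0.36202476  0.09929823] [ 4.91089199 -3.70861973 -1.43646807] 0.037598844670197064 21.1417
```

View pics/side4c.png

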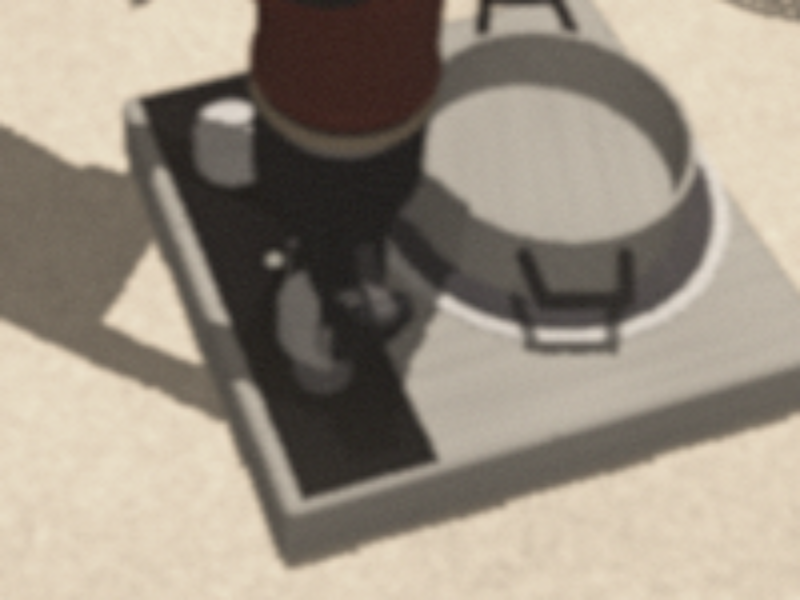

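The crop shows the knob in the gripper over the stud (about (330,340) in the crop), clear of the pot. The lip is now around the stud with a side force of 5 N and −4 N, so I shift slightly that way and then press.

```bash
python3 - <<'E'
from h import *
g=observe();p=np.array([.523,-.3614])
for i in range(3):
    f=observe()['ft_force']
    p=p+np.clip(.0002*f[:2],-.001,.001)
    move_l([*p,.099],feed=.02);hold(.2)
    s=observe();print(p,s['eef_pos'],s['ft_force'])
np.save('p.npy',p)
print(move_l([*p,.0825],feed=.01,max_force=25));s=observe();print(s['eef_pos'],s['ft_force'],s['opening'],s['time_s'])
hold(.3);s=observe();print(s['eef_pos'],s['ft_force'])
E
```

```text
[ 0.52398218 -0.36214172] [ 0.52387969 -0.36211872  0.09897958] [ 0.97024044 -2.60255083  0.35297209]
[ 0.52417623 -0.36266223] [ 0.52397101 -0.36238892  0.09876132] [ 0.08739123 -0.05153843 -0.7431153 ]
[ 0.5241937  -0.36267254] [ 0.52401852 -0.36254256  0.09883576] [ 0.71935707  0.47360782 -0.38665051]
False
[ 0.52443459 -0.36261446  0.08449723] [-2.81030005  3.90716746 13.02780412] 0.0374622282310696 24.2917
[ 0.52443955 -0.36262818  0.08451975] [-2.81599939  3.59888469 13.02240648]
```

```bash
python3 - <<'E'
from h import *
p=np.load('p.npy')
move_l([*(p+[-.0004,.0006]),.0808],feed=.01);hold(.4)
s=observe();print(s['eef_pos'],s['tcp_rot'],s['ft_force'],s['opening'],s['grasp_force'],s['time_s'])
t=s['eef_pos'];P=snap('wrist','w5.png')[2];q=P.reshape(-1,3)
m=(np.hypot(*(q[:,:2]-t[:2]).T)<.019)&(abs(q[:,2]-.101)<.012);k=q[m];print(m.sum(),np.median(k,0))
A=np.c_[k[:,:2]-t[:2],np.ones(len(k))];print(np.linalg.lstsq(A,k[:,2],rcond=None)[0])
f=(np.hypot(*(q[:,:2]-[.5204,-.2222]).T)<.016)&(q[:,2]>.09);print('fitted z',f.sum(),np.median(q[f],0))
E
```

```text
[ 0.5244755  -0.36262284  0.08444531] [ 3.14035192e+00 -1.19460904e-03  1.97115627e-04] [-4.37324067  4.22926451 20.89233394] 0.03722370236804257 92.84322062507272 25.325
7453 [ 0.52643706 -0.36288821  0.10095554]
[-0.09210135 -0.01427612  0.10069903]
fitted z 171 [ 0.51711058 -0.23644802  0.10086028]
```

View pics/w5.png

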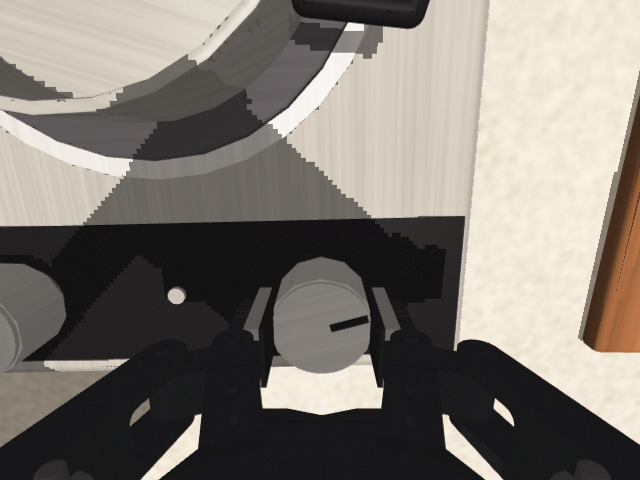

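The picture shows the knob seated on the stud between the pads at (322,320). Its top is at z = 0.101, level with the fitted knob. It does not move down under 21 N, so I hand in.

```bash
python3 -c "
from plant import *
print(observe()['ft_force']);print(job_done())"
```

```text
[-5.5502002   3.87148824 20.94351448]
the job is handed in; nothing more can be done
None
```

I handed the job in at about 25 s of the 61 s. The drawer was out to its stop (133 mm by depth), and the knob was seated on its collar, level with the fitted knob and held down with about 21 N. No verdict was returned.

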